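# Assemble the tiered pastry stand

## Task

Put the tiered pastry stand together on its square foot, from the bottom up: first the large tier, then the medium one, then the small one, and last the end knob on top. Seat each one fully down over the column below it and let go of it, so that the finished stand is upright and at rest. Leave the bowl, jar, shaker, cup and tin standing where they are on the counter.

Things in the scene. Friction and masses are not known exactly. Their poses are not given: they have to be found in the camera images.
- foot_top (a point): Foot of the stand: dark steel square plate 110 x 110 x 14 mm, immovable, with a round wooden stub 36 mm across in its middle. Point: centre of the stub's flat top, 32 mm above the counter (last 5 mm bevelled to 28 across); z up. With all fully home, the large tier's point is 32 mm above this one; each further tier's, and the knob's, 60 mm above the last.
- large_grip (a point): Loose tier, upright: round steel plate, 160 mm across, 5 mm thick; wooden column, 36 mm across, on top; steel collar (44 mm inside, 56 outside, 12 high, open below) underneath. Over the collar's lower rim: plate top 17 mm, column top 72 (last 5 bevelled to 28 across). The collar drops over a column until its top meets the plate. About 350 g. Point: on the axis 44 mm above the lower rim, where to grip; z up.
- medium_grip (a point): Loose tier, upright: round steel plate, 124 mm across, 5 mm thick; wooden column, 36 mm across, on top; steel collar (44 mm inside, 56 outside, 12 high, open below) underneath. Over the collar's lower rim: plate top 17 mm, column top 72 (last 5 bevelled to 28 across). The collar drops over a column until its top meets the plate. About 250 g. Point: on the axis 44 mm above the lower rim, where to grip; z up.
- small_grip (a point): Loose tier, upright: round steel plate, 92 mm across, 5 mm thick; wooden column, 36 mm across, on top; steel collar (44 mm inside, 56 outside, 12 high, open below) underneath. Over the collar's lower rim: plate top 17 mm, column top 72 (last 5 bevelled to 28 across). The collar drops over a column until its top meets the plate. About 180 g. Point: on the axis 44 mm above the lower rim, where to grip; z up.
- knob_grip (a point): Loose end knob, upright: wooden grip 36 mm across with a rounded top, on a steel cap 56 mm across and 17 mm high, no plate. The cap is hollow below (44 mm inside, 12 deep) and drops over a column like the tiers' collars. 72 mm tall, about 100 g. Point: on its axis 44 mm above its lower rim, where to grip; z up.
- ramekin: Bystander: small round white bowl, 72 mm across and 42 mm high; origin at the centre of its underside.
- jar: Bystander: green glass jar with a steel lid, 56 mm across and 75 mm high; origin at the centre of its underside.
- shaker: Bystander: plain aluminium sugar shaker with a rounded top, 52 mm across and 76 mm high; origin at the centre of its underside.
- cup: Bystander: small blue cup without a handle, 64 mm across and 55 mm high; origin at the centre of its underside.
- tin: Bystander: small open square copper tin, 70 x 70 x 35 mm; origin at the centre of its underside.
Not all that is in view belongs to the job. Leave any purple or yellow look-alike of the part that bears small_grip alone. Leave any yellow look-alike of the part that bears medium_grip alone.

How it is judged:
By the outcome, as a careful person would: the job done as asked, in the order asked, and still so for the second after the job is handed in, with the robot touching nothing.
It also fails if it takes over 125 s, if anything falls off the work surface, if the arm or the gripper's body presses on something with over 40 N, if the wrist force passes 120 N, or if a joint passes its speed limit or range.

## Robot

A 6-joint arm with a two-finger parallel gripper is mounted at the origin on the work surface. World frame = base frame: x ahead of the robot, y to its left, z up, the work surface at z = 0. Lengths are in m, angles in rad, forces in N, time in s.
With the tool pointing down it reaches from about 0.35 to 0.975 m from the base axis. Payload 4.9 kg.
Tool frame: the origin (TCP) lies at the very end of the fingers, on their centre line; the grasp point (between the pads) lies 19 mm behind it; z points along the fingers, y is the direction in which the jaws open and shut (so a half turn about z gives the same grasp; the last joint's range is limited). The gripper opens to 85 mm and grips with 20 to 120 N. Pads are 22 mm wide; open, the fingers measure 114 mm over their backs; the gripper's body (76 mm by 85 mm) begins 54 mm behind the grasp point. The pads swing forward as they close: fully open they stand 13 mm farther back than shut.
Start: joints at [1.03, 0.053, 1.613, -0, 1.476, -0.119], TCP at [0.256, 0.57, 0.231] pointing down, gripper open.
Joint ranges: [-3.01, 3.01], [-1.01, 2.22], [0.06, 2.58], [-1.02, 4.17], [0.09, 2.62], [-3.14, 3.14]. Speed limits (rad/s): [2.57, 2.57, 3.14, 3.14, 3.14, 3.14].

## Interface

Orientations are given as a rotation vector (axis times angle).
In Python, from station import ctrl gives the robot as it stands.
- The arm moves only by the tool apply_moves, never from a script. Its argument "deltas" is a list of rows, each a list of 5 numbers: the shift along the tool's x, y, z in m, then the turn about the tool's z in rad, then the gripper's target within -1 to 1 (fully open at 1, half-way at 0, shut at -1). A call has exactly 8 rows; each row shifts and turns the pose as measured when the row begins, along the tool's axes as they then stand; what a row does not reach is not made up. A row lasts 1/8 s, in which the tool goes at most 62.5 mm and 10.7 degrees, less where a joint would pass 70% of its speed; a pose out of reach is approached as far as the arm can. A call with a gripper value outside its range is refused whole. The fingers move at their own pace and stop on an object; "grip_force" is the grip in N (left out, the last holds). Time passes only in rows, so rows that do not move let the fingers close, or fill a call up. It gives the time, the measured TCP pose, the force and the opening at its end, in the units of the state.
- ctrl.get_obs(): the state, without advancing time (a new reading comes with each control period).
- ctrl.get_image(name): name is "scene" or "top" or "wrist"; returns a dict with "img" (384x512x3 uint8, red, green, blue), "range_z" (384x512 float32, m along the optical axis (not along the pixel's ray), 0 where there is no reading), "mtx" (3x3 intrinsics, pixels), "eye" and "attitude" of the camera in the world; the wrist camera has in their place "mount" (4x4, takes a point from camera to tool coordinates, whose origin is the TCP and whose axes are the flange's). Camera axes: x right, y down, z forward; pixel columns grow to the right and rows downward; lengths in m; the calibration is good to about 2 mm. A picture is of the moment at which its call begins: read the wrist's pose just before it.
- ctrl.finish_job(): hands the job in, once; it reports no verdict.
Trained networks look in a picture, given as the dict that the camera call returned (one of the last four; its "shot" number tells which), for a name from the list of things; names that differ only in an ending like _2 or _b are one class to them, and where a whole thing is asked for, a point or a joint stands for the part that bears it (a point fixed in the world has none). Each returns a list of dicts, best first, with "confidence" (0 to 1); they miss things now and then, are a little off and sometimes report something else, mostly with a low value. They report only what shows in the picture. A call takes as long as a camera call. They do not tell look-alikes from the thing itself.
- ctrl.search_frame(picture, target): "extent" ([left, top, width, height] in pixels, round what is visible of it).
- ctrl.spot_point(picture, target): "uv" ([column, row] in pixels: a listed point, or the origin of a listed thing).
The state is a dict: "t": time; "q": joint angles; "dq": joint speeds; "effort": joint torques, N m; "tool_pos": TCP position; "tool_rot": TCP orientation; "contact_force": force on the tool from outside, world axes, zero at the start; "wrist_torque": the same for the moment, N m; "opening": finger opening in m.
Only numpy, scipy, OpenCV 4.12 (cv2) and the standard library are available. Lean on these libraries where they do the work, as an engineer would, in place of code of your own. Each camera call takes 0.05 s, during which the arm holds its last target.

## Working session

There is one attempt and no reset: what is moved stays moved. The work goes in short steps, Python scripts to look and compute and a tool call to move; the robot and the scene stay as the last step left them, time stands still between calls to the robot, and variables do not carry over. Pictures are saved under pics/ and viewed, and the job is handed in when it is done.

Besides the shell and the picture viewer there is one more tool, called after "Emit:" by a JSON object that holds its "api" and its "payload", one argument or row to a line. apply_moves: Moves the arm, as the interface text tells. Its arguments: {"type":"object","properties":{"deltas":{"type":"array"},"grip_force":{"type":"number"}},"required":["deltas"]}

```bash
ls; mkdir -p pics; python3 - <<'E'
from station import ctrl
import cv2,numpy as np
o=ctrl.get_obs()
for k,v in o.items(): print(k,np.round(v,4))
for n in ["scene","top","wrist"]:
    p=ctrl.get_image(n)
    cv2.imwrite(f"pics/a_{n}.png",p["img"][:,:,::-1])
    print(n,p.keys(),p["mtx"].tolist())
    for k in ("eye","attitude","mount"):
        if k in p: print(k,np.round(p[k],4).tolist())
E
```

```text
pics
t 0.0
q [ 1.03    0.0533  1.6143  0.      1.476  -0.119 ]
dq [ 0.0005 -0.0005 -0.0004 -0.0014  0.0011  0.    ]
effort [-2.00000e-04 -3.93688e+01 -3.70174e+01  0.00000e+00  7.40000e-03
 -0.00000e+00]
tool_pos [0.2555 0.5697 0.2301]
tool_rot [-6.5750e-01 -3.0713e+00  3.0000e-03]
contact_force [ 0.0518 -0.3443  0.4299]
wrist_torque [ 0.019  -0.0312  0.0264]
opening 0.0853
scene dict_keys(['img', 'range_z', 'mtx', 'eye', 'attitude', 'shot']) [[462.6487473422071, 0.0, 258.4398737918991], [0.0, 462.6487473422071, 190.57795813326095], [0.0, 0.0, 1.0]]
eye [1.5222, 0.1283, 0.8328]
attitude [-1.5803, -1.808, 0.8936]
top dict_keys(['img', 'range_z', 'mtx', 'eye', 'attitude', 'shot']) [[408.0092080859777, 0.0, 252.6193997124462], [0.0, 408.0092080859777, 197.05263283975117], [0.0, 0.0, 1.0]]
eye [0.4564, -0.006, 1.1743]
attitude [-2.1758, 2.1768, -0.0792]
wrist dict_keys(['img', 'range_z', 'mtx', 'mount', 'shot']) [[279.1145254885339, 0.0, 251.5201589962155], [0.0, 279.1145254885339, 196.45597847462085], [0.0, 0.0, 1.0]]
mount [[-0.001, -0.9627, -0.2707, 0.0693], [1.0, -0.001, -0.0003, -0.0008], [-0.0, -0.2707, 0.9627, -0.1423], [0.0, 0.0, 0.0, 1.0]]
```

View pics/a_top.png

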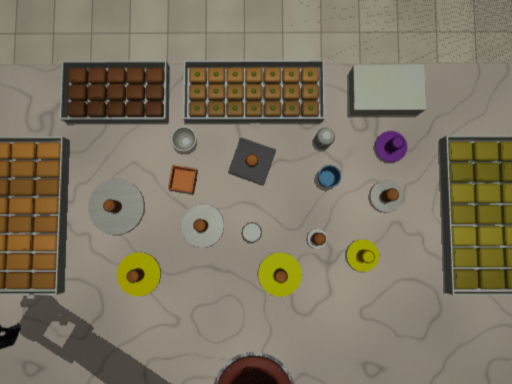

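View pics/a_scene.png

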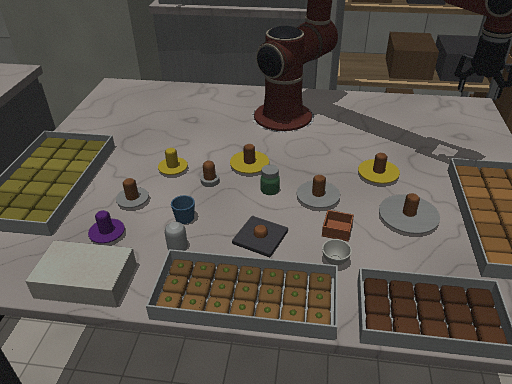

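View pics/a_wrist.png

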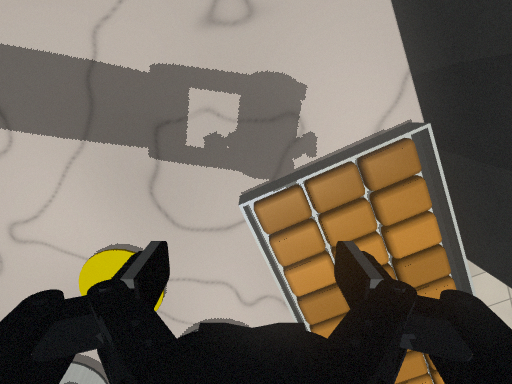

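```bash
cat > h.py <<'E'
import numpy as np,cv2
from scipy.spatial.transform import Rotation as R
from scipy.optimize import least_squares
from station import ctrl
def cloud(p,pose=None):
    d=p["range_z"];K=p["mtx"];v,u=np.mgrid[:d.shape[0],:d.shape[1]]
    c=np.stack([(u-K[0,2])/K[0,0]*d,(v-K[1,2])/K[1,1]*d,d],-1)
    if "eye" in p: Rm=R.from_rotvec(p["attitude"]).as_matrix();t=np.array(p["eye"])
    else:
        o=pose;T=np.eye(4);T[:3,:3]=R.from_rotvec(o["tool_rot"]).as_matrix();T[:3,3]=o["tool_pos"]
        M=T@np.array(p["mount"]);Rm=M[:3,:3];t=M[:3,3]
    w=c@Rm.T+t; w[d<=0]=np.nan
    return w
def fitc(P,r,c0):
    f=lambda c:np.hypot(P[:,0]-c[0],P[:,1]-c[1])-r
    return least_squares(f,c0,loss="soft_l1",f_scale=0.001).x
def near(w,c,rad,z0,z1):
    m=(np.hypot(w[...,0]-c[0],w[...,1]-c[1])<rad)&(w[...,2]>z0)&(w[...,2]<z1)
    return w[m]
E
python3 - <<'E'
from h import *
px=dict(foot=(252,160,.02),large=(113,206,.066),medium=(201,226,.066),small=(392,195,.066),knob=(319,239,.066),jar=(251,232,.07),cup=(328,178,.04),tin=(183,180,.02),ram=(184,140,.03),shaker=(326,136,.07),ymed=(280,275,.06),ysm=(366,256,.06))
pt=ctrl.get_image("top");wt=cloud(pt);ps=ctrl.get_image("scene");ws=cloud(ps)
tab=wt[330:340,150:200];print("table z",np.nanmedian(tab[...,2]), np.nanmedian(near(ws,(.25,-.1),.08,-.05,.05)[:,2]))
for k,(u,v,z) in px.items():
    c=wt[v,u];print(k,np.round(c,4),end=' ')
    for w in (wt,ws):
        zz=near(w,c,.03,.0,.12)
        if len(zz)==0: continue
        zt=np.percentile(zz[:,2],95)
        T=near(w,c,.03,zt-.004,.12);print("top n",len(T),"z",round(zt,4),"ctr",np.round((T[:,:2].min(0)+T[:,:2].max(0))/2,4),np.round(T[:,:2].mean(0),4),end=' | ')
    print()
for n,p in (("large_grip",pt),("medium_grip",pt),("small_grip",pt),("knob_grip",pt),("foot_top",pt),("large_grip",ps),("medium_grip",ps),("small_grip",ps),("knob_grip",ps),("foot_top",ps)):
    print(n,[(np.round(a["uv"],1).tolist(),round(a["confidence"],2)) for a in ctrl.spot_point(p,n)][:4])
print(ctrl.get_obs()["t"])
E
```

```text
table z -0.0006995064638295467 -0.0003854042892399434
foot [0.6543 0.005  0.0303] top n 92 z 0.0326 ctr [0.6532 0.0064] [0.6541 0.007 ] | top n 89 z 0.0327 ctr [0.6594 0.0043] [0.6587 0.0048] | 
large [0.5216 0.382  0.0713] top n 97 z 0.0732 ctr [0.5217 0.3935] [0.5228 0.3935] | top n 86 z 0.0719 ctr [0.5261 0.3917] [0.5276 0.3916] | 
medium [0.4674 0.142  0.0731] top n 81 z 0.0736 ctr [0.4688 0.1477] [0.4693 0.1476] | top n 71 z 0.0718 ctr [0.4736 0.1454] [0.4741 0.1456] | 
small [ 0.5508 -0.3735  0.0734] top n 97 z 0.0724 ctr [ 0.5525 -0.3749] [ 0.552  -0.3747] | top n 67 z 0.0722 ctr [ 0.5543 -0.3769] [ 0.5554 -0.3766] | 
knob [ 0.4324 -0.1758  0.0689] top n 58 z 0.0719 ctr [ 0.4324 -0.1782] [ 0.4332 -0.1782] | top n 47 z 0.0695 ctr [ 0.4379 -0.1791] [ 0.4377 -0.1788] | 
jar [0.4513 0.0072 0.0743] top n 184 z 0.077 ctr [0.45   0.0059] [0.4506 0.0072] | top n 140 z 0.0755 ctr [0.4517 0.0044] [0.4528 0.0049] | 
cup [ 0.6058 -0.2136  0.0062] top n 54 z 0.0546 ctr [ 0.6064 -0.2179] [ 0.6086 -0.2268] | top n 62 z 0.0541 ctr [ 0.6053 -0.2148] [ 0.5977 -0.2226] | 
tin [0.6009 0.205  0.00
[... 591 characters left out ...]
] top n 89 z 0.0729 ctr [ 0.3871 -0.3058] [ 0.3854 -0.3055] | top n 53 z 0.0719 ctr [ 0.3891 -0.3069] [ 0.3903 -0.307 ] | 
large_grip [([111.0, 206.3], 0.75)]
medium_grip [([133.4, 277.3], 0.87), ([282.1, 275.8], 0.64), ([201.0, 223.0], 0.62)]
small_grip [([363.8, 254.9], 0.95), ([391.9, 139.9], 0.82), ([389.5, 193.9], 0.61)]
knob_grip []
foot_top [([251.5, 158.3], 0.95), ([319.2, 238.2], 0.49), ([113.7, 206.9], 0.3)]
large_grip [([413.6, 201.9], 0.75)]
medium_grip [([320.9, 183.5], 0.88), ([252.6, 152.2], 0.82), ([184.0, 216.9], 0.53)]
small_grip [([173.1, 157.6], 0.95), ([131.3, 185.0], 0.92), ([102.2, 221.4], 0.85)]
knob_grip [([208.4, 167.8], 0.79)]
foot_top [([260.5, 227.4], 0.64)]
0.75
```

Emit:
{"api": "apply_moves", "payload": {
  "deltas": [
    [0,0,0,-0.14,1],
    [0,0,0,-0.14,1],
    [0,0,0,-0.14,1],
    [-0.05,-0.033,0.01,0,1],
    [-0.05,-0.033,0.01,0,1],
    [-0.05,-0.033,0.01,0,1],
    [-0.05,-0.033,0.01,0,1],
    [-0.05,-0.033,0.01,0,1]
  ],
  "grip_force": 60
}}

```text
t: 1.75
tool_pos: [0.5126, 0.4086, 0.1825]
tool_rot: [-0.034, 3.138, 0.008]
contact_force: [0.4, 0.8, -0.1]
opening: 0.0856
```

```bash
cat >> h.py <<'E'
def wrist(c,zt,zp=None,rp=None,name=None,rad=.03):
    import time
    o=ctrl.get_obs();p=ctrl.get_image("wrist");w=cloud(p,o)
    Rm=R.from_rotvec(o["tool_rot"]).as_matrix()
    print("tcp",np.round(o["tool_pos"],4),"tilt",np.round(Rm[:,2],4),"xax",np.round(Rm[:,0],4),"F",np.round(o["contact_force"],1),"q6",round(float(o["q"][5]),2))
    T=near(w,c,rad,zt-.004,zt+.006)
    if len(T):
        h=cv2.convexHull((T[:,:2]*1e4).astype(np.float32));(cc,r)=cv2.minEnclosingCircle(h)
        print("top n",len(T),"z",round(float(np.median(T[:,2])),4),"mean",np.round(T[:,:2].mean(0),4),"circ",np.round(np.array(cc)/1e4,4),"r",round(r/1e4,4))
    if zp:
        T=near(w,c,rp+.02,zp-.004,zp+.004)
        # outer rim points: convex hull
        if len(T)>20:
            h=cv2.convexHull((T[:,:2]*1e3).astype(np.float32))[:,0]/1e3
            e=np.hypot(h[:,0]-c[0],h[:,1]-c[1]);h=h[e>rp-.015]
            print("plate n",len(T),len(h),"ctr",np.round(fitc(h,rp,c),4),"z",np.median(T[:,2]))
    if name: cv2.imwrite(f"pics/{name}.png",p["img"][:,:,::-1])
    return o,p,w
E
python3 - <<'E'
from h import *
wrist((.525,.3925),.072,.017,.08,"b1")
E
```

```text
tcp [0.5126 0.4086 0.1825] tilt [ 0.0033  0.0051 -1.    ] xax [-0.9998 -0.0218 -0.0034] F [ 0.4  0.8 -0.1] q6 -1.03
top n 901 z 0.0714 mean [0.5212 0.393 ] circ [0.522  0.3929] r 0.0174
plate n 13519 65 ctr [0.5223 0.3928] z 0.016671573462461786
```

View pics/b1.png

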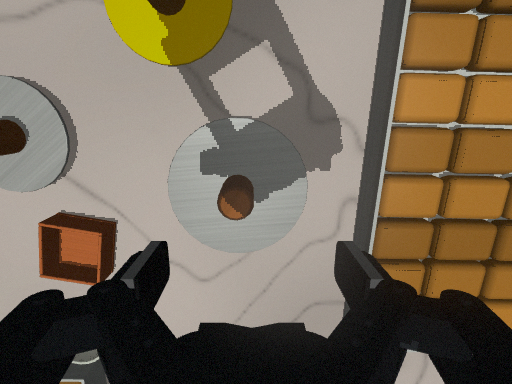

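Emit:
{"api": "apply_moves", "payload": {
  "deltas": [
    [-0.005,-0.008,0.02,0,1],
    [-0.004,-0.008,0.03,0,1],
    [0,0,0.035,0,1],
    [0,0,0.035,0,1],
    [0,0,0.025,0,1],
    [0,0,0.01,0,1],
    [0,0,0,0,-1],
    [0,0,0,0,-1]
  ]
}}

```text
t: 2.8
tool_pos: [0.5241, 0.3872, 0.0165]
tool_rot: [-0.03, 3.139, -0.002]
contact_force: [0.8, -0.2, 0.3]
opening: 0.0515
```

Emit:
{"api": "apply_moves", "payload": {
  "deltas": [
    [0.002,0.006,-0.008,0,0.4],
    [0,0,0,0,0.3],
    [0,0,0,0,-1],
    [0,0,0,0,-1],
    [0,0,0,0,-1],
    [0,0,0,0,-1],
    [0,0,0,0,-1],
    [0,0,0,0,-1]
  ]
}}

```text
t: 3.8
tool_pos: [0.5241, 0.3952, 0.0292]
tool_rot: [-0.03, 3.133, 0.004]
contact_force: [-0.1, -0.8, 0.4]
opening: 0.0343
```

Emit:
{"api": "apply_moves", "payload": {
  "deltas": [
    [0,0,-0.03,0,-1],
    [0,0,-0.05,0,-1],
    [-0.008,-0.025,-0.04,0,-1],
    [-0.015,-0.048,0,0,-1],
    [-0.016,-0.05,0,0,-1],
    [-0.016,-0.05,0,0,-1],
    [-0.016,-0.05,0,0,-1],
    [-0.016,-0.05,0,0,-1]
  ],
  "grip_force": 80
}}

```text
t: 4.8
tool_pos: [0.611, 0.1164, 0.1422]
tool_rot: [0.041, -3.134, 0.008]
contact_force: [0.2, 0.3, -2.7]
opening: 0.0343
```

Emit:
{"api": "apply_moves", "payload": {
  "deltas": [
    [-0.012,-0.032,0,0.013,-1],
    [-0.012,-0.03,0,0.013,-1],
    [-0.01,-0.025,0,0,-1],
    [-0.006,-0.016,0,0,-1],
    [-0.002,-0.006,0,0,-1],
    [0,0,0.02,0,-1],
    [0,0,0.015,0,-1],
    [0,0,0,0,-1]
  ]
}}

```text
t: 5.8
tool_pos: [0.6486, 0.0021, 0.0952]
tool_rot: [-0.007, -3.118, 0.006]
contact_force: [-0.5, 0.6, -3.6]
opening: 0.0342
```

```bash
python3 - <<'E'
from h import *
o,p,w=wrist((.655,.0065),.072+.08,None,None,"b2")
z=o["tool_pos"][2]-.0292
wrist(o["tool_pos"][:2],z+.072,z+.017,.08)
p=ctrl.get_image("scene");cv2.imwrite("pics/b2s.png",cv2.resize(p["img"][130:300,150:400,::-1],None,fx=3,fy=3))
E
```

```text
tcp [0.6486 0.0021 0.0952] tilt [-0.0234 -0.0035 -0.9997] xax [-0.9997  0.0046  0.0234] F [-0.5  0.6 -3.6] q6 -1.67
top n 476 z 0.1505 mean [0.64   0.0229] circ [0.6473 0.0091] r 0.0288
tcp [0.649  0.0021 0.096 ] tilt [-0.0224 -0.0035 -0.9997] xax [-0.9997  0.0045  0.0224] F [-0.7  0.6 -3.1] q6 -1.67
top n 5376 z 0.1381 mean [0.6451 0.0017] circ [0.6387 0.0022] r 0.0277
plate n 34281 54 ctr [0.6475 0.0017] z 0.0843178692520998
```

View pics/b2s.png

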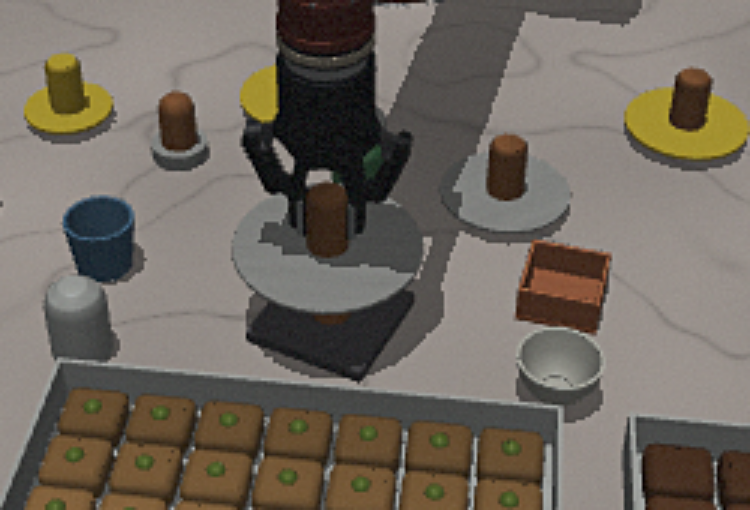

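View pics/b2.png

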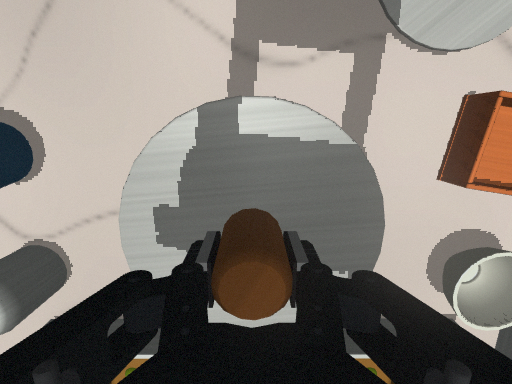

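Emit:
{"api": "apply_moves", "payload": {
  "deltas": [
    [-0.004,0.003,0,0,-1],
    [-0.003,0.0015,0,0,-1],
    [0,0,0,0,-1],
    [0,0,0.01,0,-1],
    [0,0,0.01,0,-1],
    [0,0,0,0,-1],
    [0,0,0,0,-1],
    [0,0,0,0,-1]
  ]
}}

```text
t: 6.95
tool_pos: [0.6585, 0.0064, 0.0781]
tool_rot: [-0.007, -3.125, 0.007]
contact_force: [-0.1, -0.6, -2.8]
opening: 0.0341
```

```bash
python3 - <<'E'
from h import *
o=ctrl.get_obs()
z=o["tool_pos"][2]-.0292
wrist(o["tool_pos"][:2],z+.072,z+.017,.08)
E
```

```text
tcp [0.6585 0.0064 0.0781] tilt [-0.0162 -0.0044 -0.9999] xax [-0.9999  0.0045  0.0162] F [-0.1 -0.6 -2.8] q6 -1.66
top n 4962 z 0.1203 mean [0.6546 0.0062] circ [0.647  0.0065] r 0.0277
plate n 34370 47 ctr [0.6571 0.0057] z 0.06622338793669044
```

Emit:
{"api": "apply_moves", "payload": {
  "deltas": [
    [0.0025,0,0,0,-1],
    [0,0,0.008,0,-1],
    [0,0,0.008,0,-1],
    [0,0,0.006,0,-1],
    [0,0,0.004,0,-1],
    [0,0,0.002,0,-1],
    [0,0,0,0,-1],
    [0,0,0,0,-1]
  ]
}}

```text
t: 8.0
tool_pos: [0.6561, 0.0063, 0.0496]
tool_rot: [-0.007, -3.127, 0.007]
contact_force: [-0.4, -0.9, -3.4]
opening: 0.0343
```

Emit:
{"api": "apply_moves", "payload": {
  "deltas": [
    [0,0,0.002,0,-1],
    [0,0,0,0,-1],
    [0,0,0,0,-1],
    [0,0,0,0,0.3],
    [0,0,0,0,1],
    [0,0,0,0,1],
    [0,0,0,0,1],
    [0,0,0,0,1]
  ]
}}

```text
t: 9.0
tool_pos: [0.6583, 0.0061, 0.051]
tool_rot: [-0.007, -3.131, 0.008]
contact_force: [0.7, -0.0, 0.5]
opening: 0.0852
```

```bash
python3 - <<'E'
from h import *
o=ctrl.get_obs()
wrist((.655,.006),.092,.037,.08)
E
```

```text
tcp [0.6583 0.0061 0.051 ] tilt [-0.0102 -0.0051 -0.9999] xax [-0.9999  0.0044  0.0102] F [ 0.7 -0.   0.5] q6 -1.67
top n 4255 z 0.0915 mean [0.6527 0.0057] circ [0.6544 0.0057] r 0.0173
plate n 39819 62 ctr [0.6552 0.0057] z 0.03669746736643814
```

Emit:
{"api": "apply_moves", "payload": {
  "deltas": [
    [0,0,-0.04,0,1],
    [0,0,-0.05,0,1],
    [0.02,0.015,-0.01,0,1],
    [0.035,0.026,0,0,1],
    [0.036,0.027,0,0,1],
    [0.036,0.027,0,0,1],
    [0.036,0.027,0,0,1],
    [0.02,0.017,0,0,1]
  ]
}}

```text
t: 10.05
tool_pos: [0.4733, 0.1491, 0.1561]
tool_rot: [-0.013, -3.134, 0.006]
contact_force: [0.1, 0.0, 0.4]
opening: 0.0855
```

```bash
python3 - <<'E'
from h import *
wrist((.469,.1476),.072,.017,.062,"c1")
E
```

```text
tcp [0.4733 0.1491 0.1561] tilt [-0.0079 -0.004  -1.    ] xax [-0.9999  0.008   0.0078] F [0.1 0.  0.4] q6 -1.41
top n 1140 z 0.0714 mean [0.4672 0.1464] circ [0.4679 0.1464] r 0.0171
plate n 9257 64 ctr [0.4681 0.1465] z 0.016675803504118347
```

Emit:
{"api": "apply_moves", "payload": {
  "deltas": [
    [0.003,-0.0015,0.01,0,1],
    [0.001,-0.001,0.03,0,1],
    [0,0,0.035,0,1],
    [0,0,0.025,0,1],
    [0,0,0.013,0,1],
    [0,0,0.005,0,1],
    [0,0,0,0,0.8],
    [0,0,0,0,0.4]
  ],
  "grip_force": 80
}}

```text
t: 11.1
tool_pos: [0.4702, 0.1447, 0.0346]
tool_rot: [-0.015, -3.136, 0.005]
contact_force: [-0.4, -0.4, -0.4]
opening: 0.0608
```

Emit:
{"api": "apply_moves", "payload": {
  "deltas": [
    [0.002,0.0015,0.004,0,0.4],
    [0,0,0.003,0,0.4],
    [0,0,0,0,0.2],
    [0,0,0,0,-1],
    [0,0,0,0,-1],
    [0,0,0,0,-1],
    [0,0,0,0,-1],
    [0,0,0,0,-1]
  ]
}}

```text
t: 12.1
tool_pos: [0.4696, 0.1468, 0.0293]
tool_rot: [-0.015, -3.141, 0.004]
contact_force: [-0.6, 0.6, 0.4]
opening: 0.0344
```

Emit:
{"api": "apply_moves", "payload": {
  "deltas": [
    [0,0,-0.03,0,-1],
    [0,0,-0.05,0,-1],
    [-0.015,-0.011,-0.05,0,-1],
    [-0.03,-0.022,-0.005,0,-1],
    [-0.036,-0.027,0,0,-1],
    [-0.036,-0.027,0,0,-1],
    [-0.033,-0.024,0,0,-1],
    [-0.022,-0.016,0,0,-1]
  ]
}}

```text
t: 13.1
tool_pos: [0.6391, 0.0156, 0.1589]
tool_rot: [-0.009, -3.126, 0.006]
contact_force: [0.6, -0.1, -2.4]
opening: 0.0344
```

```bash
python3 - <<'E'
from h import *
o=ctrl.get_obs()
z=o["tool_pos"][2]-.0293
wrist(o["tool_pos"][:2],z+.072,z+.017,.062)
E
```

```text
tcp [0.6391 0.0156 0.1589] tilt [-0.0153 -0.0041 -0.9999] xax [-0.9999  0.0057  0.0153] F [ 0.6 -0.1 -2.4] q6 -1.65
top n 4962 z 0.201 mean [0.6352 0.0154] circ [0.6288 0.0158] r 0.0276
plate n 18842 62 ctr [0.638  0.0151] z 0.14649251849722164
```

Emit:
{"api": "apply_moves", "payload": {
  "deltas": [
    [-0.007,-0.004,0,0,-1],
    [-0.006,-0.004,0,0,-1],
    [-0.002,-0.001,0.005,0,-1],
    [0,0,0.008,0,-1],
    [0,0,0.008,0,-1],
    [0,0,0.004,0,-1],
    [0,0,0,0,-1],
    [0,0,0,0,-1]
  ]
}}

```text
t: 14.15
tool_pos: [0.6531, 0.0056, 0.1285]
tool_rot: [-0.009, -3.122, 0.008]
contact_force: [0.9, -0.5, -2.0]
opening: 0.0344
```

```bash
python3 - <<'E'
from h import *
o=ctrl.get_obs()
z=o["tool_pos"][2]-.0293
wrist(o["tool_pos"][:2],z+.072,z+.017,.062)
E
```

```text
tcp [0.6531 0.0056 0.1285] tilt [-0.0197 -0.0048 -0.9998] xax [-0.9998  0.0056  0.0196] F [ 0.9 -0.5 -2. ] q6 -1.67
top n 4957 z 0.1706 mean [0.6493 0.0053] circ [0.6424 0.0055] r 0.0276
plate n 18869 61 ctr [0.6519 0.0051] z 0.11618620028014473
```

Emit:
{"api": "apply_moves", "payload": {
  "deltas": [
    [-0.003,0.001,0,0,-1],
    [0,0,0.004,0,-1],
    [0,0,0.006,0,-1],
    [0,0,0.005,0,-1],
    [0,0,0.003,0,-1],
    [0,0,0.001,0,-1],
    [0,0,0,0,-1],
    [0,0,0,0,-1]
  ]
}}

```text
t: 15.2
tool_pos: [0.6569, 0.0064, 0.1096]
tool_rot: [-0.009, -3.124, 0.008]
contact_force: [0.4, -0.4, -2.2]
opening: 0.0341
```

Emit:
{"api": "apply_moves", "payload": {
  "deltas": [
    [0,0,0.002,0,-1],
    [0,0,0,0,-1],
    [0,0,0,0,-1],
    [0,0,0,0,0.3],
    [0,0,0,0,1],
    [0,0,0,0,1],
    [0,0,0,0,1],
    [0,0,0,0,1]
  ]
}}

```text
t: 16.2
tool_pos: [0.6583, 0.0062, 0.1099]
tool_rot: [-0.009, -3.128, 0.008]
contact_force: [-0.4, -0.2, -0.0]
opening: 0.0853
```

```bash
python3 - <<'E'
from h import *
wrist((.655,.006),.152,.097,.062,"c3")
p=ctrl.get_image("top");wt=cloud(p);cv2.imwrite("pics/c3t.png",p["img"][:,:,::-1])
E
```

```text
tcp [0.6583 0.0062 0.1099] tilt [-0.0134 -0.0052 -0.9999] xax [-0.9999  0.0058  0.0133] F [-0.4 -0.2 -0. ] q6 -1.66
top n 4291 z 0.1514 mean [0.6543 0.0059] circ [0.6558 0.0058] r 0.0174
plate n 22921 60 ctr [0.6568 0.0059] z 0.09668278486865178
```

View pics/c3.png

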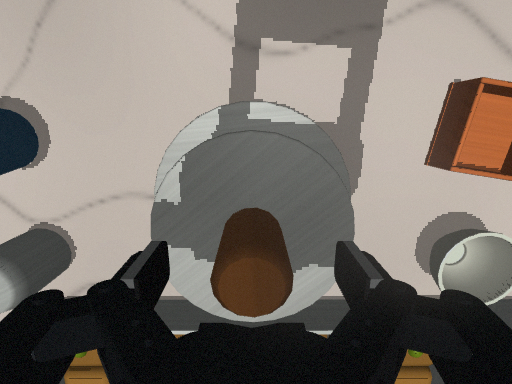

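Emit:
{"api": "apply_moves", "payload": {
  "deltas": [
    [0,0,-0.04,0,1],
    [0,0,-0.05,0,1],
    [0.006,-0.024,-0.01,0,1],
    [0.0145,-0.054,0,0,1],
    [0.0145,-0.054,0,0,1],
    [0.0145,-0.054,0,0,1],
    [0.0145,-0.054,0,0,1],
    [0.0145,-0.054,0,0,1]
  ]
}}

```text
t: 17.3
tool_pos: [0.5745, -0.2943, 0.2103]
tool_rot: [-0.0, -3.121, 0.007]
contact_force: [0.9, -0.1, -0.0]
opening: 0.0858
```

Emit:
{"api": "apply_moves", "payload": {
  "deltas": [
    [0.006,-0.025,0.01,0,1],
    [0.006,-0.024,0.015,0,1],
    [0.005,-0.018,0.015,0,1],
    [0.003,-0.009,0.01,0,1],
    [0,0,0,0,1],
    [0,0,0,0,1],
    [0,0,0,0,1],
    [0,0,0,0,1]
  ]
}}

```text
t: 18.3
tool_pos: [0.5483, -0.3764, 0.1561]
tool_rot: [-0.009, -3.118, 0.002]
contact_force: [0.2, 0.7, -0.5]
opening: 0.0856
```

```bash
python3 - <<'E'
from h import *
wrist((.5525,-.3747),.072,.017,.046,"d1")
E
```

```text
tcp [ 0.5483 -0.3764  0.1561] tilt [-0.0238 -0.0012 -0.9997] xax [-0.9997  0.0055  0.0238] F [ 0.2  0.7 -0.5] q6 -2.27
top n 1115 z 0.0714 mean [ 0.5503 -0.3773] circ [ 0.5511 -0.3774] r 0.0173
plate n 4245 51 ctr [ 0.5513 -0.3771] z 0.016635314344082275
```

View pics/d1.png

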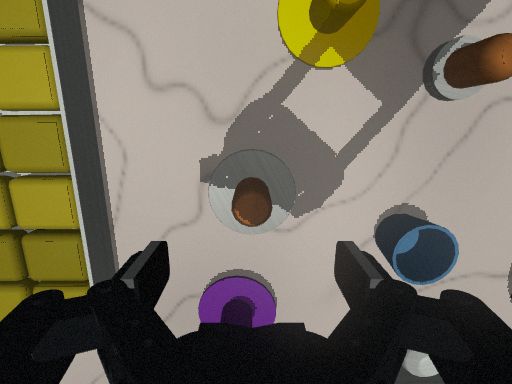

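Emit:
{"api": "apply_moves", "payload": {
  "deltas": [
    [-0.003,-0.001,0.01,0,1],
    [-0.002,0,0.03,0,1],
    [0,0,0.035,0,1],
    [0,0,0.025,0,1],
    [0,0,0.015,0,1],
    [0,0,0.008,0,1],
    [0,0,0,0,0.8],
    [0,0,0,0,0.4]
  ]
}}

```text
t: 19.35
tool_pos: [0.5531, -0.3783, 0.0302]
tool_rot: [-0.007, -3.122, 0.007]
contact_force: [0.0, 0.5, -0.7]
opening: 0.0607
```

Emit:
{"api": "apply_moves", "payload": {
  "deltas": [
    [0.0015,0.001,0.003,0,0.4],
    [0,0,0,0,0.4],
    [0,0,0,0,0.2],
    [0,0,0,0,-1],
    [0,0,0,0,-1],
    [0,0,0,0,-1],
    [0,0,0,0,-1],
    [0,0,0,0,-1]
  ]
}}

```text
t: 20.35
tool_pos: [0.553, -0.3784, 0.0301]
tool_rot: [-0.007, -3.126, 0.011]
contact_force: [-0.2, 0.8, 0.6]
opening: 0.0342
```

Emit:
{"api": "apply_moves", "payload": {
  "deltas": [
    [0,0,-0.03,0,-1],
    [0,0,-0.05,0,-1],
    [0,0.005,-0.055,0,-1],
    [-0.008,0.03,-0.04,0,-1],
    [-0.0135,0.05,0,0,-1],
    [-0.0135,0.05,0,0,-1],
    [-0.0135,0.05,0,0,-1],
    [-0.0135,0.05,0,0,-1]
  ]
}}

```text
t: 21.35
tool_pos: [0.6173, -0.1377, 0.2022]
tool_rot: [-0.018, -3.118, 0.001]
contact_force: [0.6, -0.2, -1.7]
opening: 0.0342
```

Emit:
{"api": "apply_moves", "payload": {
  "deltas": [
    [-0.011,0.042,-0.004,0,-1],
    [-0.01,0.04,-0.004,0,-1],
    [-0.008,0.032,0,0,-1],
    [-0.005,0.018,0,0,-1],
    [-0.002,0.008,0,0,-1],
    [0,0,0,0,-1],
    [0,0,0,0,-1],
    [0,0,0,0,-1]
  ]
}}

```text
t: 22.35
tool_pos: [0.6533, 0.0077, 0.2041]
tool_rot: [-0.015, -3.109, 0.001]
contact_force: [-0.2, 0.0, -2.7]
opening: 0.0344
```

```bash
python3 - <<'E'
from h import *
o=ctrl.get_obs()
z=o["tool_pos"][2]-.0301
o,p,w=wrist(o["tool_pos"][:2],z+.072,z+.017,.046,"d2")
E
```

```text
tcp [0.6533 0.0077 0.2041] tilt [-3.210e-02 -8.000e-04 -9.995e-01] xax [-0.9994  0.0096  0.0321] F [-0.2  0.  -2.7] q6 -1.66
top n 5172 z 0.2455 mean [0.6494 0.0075] circ [0.6445 0.0078] r 0.0279
plate n 8439 45 ctr [0.652  0.0074] z 0.191038286881506
```

View pics/d2.png

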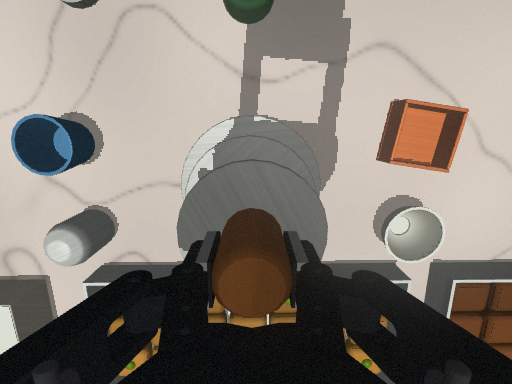

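Emit:
{"api": "apply_moves", "payload": {
  "deltas": [
    [-0.003,-0.001,0,0,-1],
    [-0.002,0,0,0,-1],
    [0,0,0.005,0,-1],
    [0,0,0.006,0,-1],
    [0,0,0.004,0,-1],
    [0,0,0,0,-1],
    [0,0,0,0,-1],
    [0,0,0,0,-1]
  ]
}}

```text
t: 23.4
tool_pos: [0.6578, 0.0058, 0.1876]
tool_rot: [-0.017, -3.109, 0.002]
contact_force: [-0.2, -0.2, -2.9]
opening: 0.0346
```

```bash
python3 - <<'E'
from h import *
o=ctrl.get_obs()
z=o["tool_pos"][2]-.0301
o,p,w=wrist(o["tool_pos"][:2],z+.072,z+.017,.046)
E
```

```text
tcp [0.6578 0.0058 0.1876] tilt [-3.270e-02 -8.000e-04 -9.995e-01] xax [-0.9994  0.0108  0.0327] F [-0.2 -0.2 -2.9] q6 -1.66
top n 5174 z 0.2289 mean [0.654  0.0054] circ [0.6484 0.0059] r 0.0278
plate n 8445 42 ctr [0.6564 0.0054] z 0.17449582403207067
```

Centred; lower it on.

Emit:
{"api": "apply_moves", "payload": {
  "deltas": [
    [0,0,0.004,0,-1],
    [0,0,0.005,0,-1],
    [0,0,0.004,0,-1],
    [0,0,0.003,0,-1],
    [0,0,0.001,0,-1],
    [0,0,0,0,-1],
    [0,0,0,0,-1],
    [0,0,0,0,-1]
  ]
}}

```text
t: 24.45
tool_pos: [0.6578, 0.0057, 0.1702]
tool_rot: [-0.017, -3.11, 0.002]
contact_force: [-0.0, 0.5, -2.0]
opening: 0.0343
```

Emit:
{"api": "apply_moves", "payload": {
  "deltas": [
    [0,0,0.002,0,-1],
    [0,0,0,0,-1],
    [0,0,0,0,-1],
    [0,0,0,0,0.3],
    [0,0,0,0,1],
    [0,0,0,0,1],
    [0,0,0,0,1],
    [0,0,0,0,1]
  ]
}}

```text
t: 25.45
tool_pos: [0.6587, 0.0056, 0.17]
tool_rot: [-0.017, -3.113, 0.002]
contact_force: [0.7, -0.7, 1.0]
opening: 0.0854
```

```bash
python3 - <<'E'
from h import *
wrist((.656,.006),.212,.157,.046,"d3")
E
```

```text
tcp [0.6587 0.0056 0.17  ] tilt [-0.0281 -0.0014 -0.9996] xax [-0.9995  0.0108  0.0281] F [ 0.7 -0.7  1. ] q6 -1.66
top n 4312 z 0.2114 mean [0.655  0.0052] circ [0.6563 0.0053] r 0.0173
plate n 10879 65 ctr [0.6573 0.0052] z 0.15666113317195143
```

View pics/d3.png

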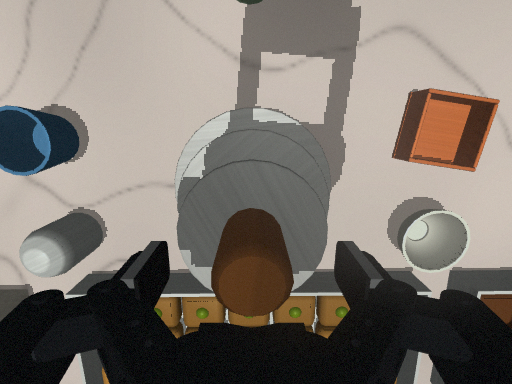

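Emit:
{"api": "apply_moves", "payload": {
  "deltas": [
    [0,0,-0.04,0,1],
    [0,0,-0.045,0,1],
    [0.015,-0.012,0,0,1],
    [0.037,-0.031,0,0,1],
    [0.038,-0.032,0.005,0,1],
    [0.038,-0.032,0.015,0,1],
    [0.038,-0.032,0.02,0,1],
    [0.03,-0.025,0.02,0,1]
  ]
}}

```text
t: 26.5
tool_pos: [0.4544, -0.1601, 0.1985]
tool_rot: [-0.011, -3.11, 0.004]
contact_force: [1.6, -1.2, 0.9]
opening: 0.0854
```

Emit:
{"api": "apply_moves", "payload": {
  "deltas": [
    [0.01,-0.009,0.015,0,1],
    [0.007,-0.006,0.015,0,1],
    [0.003,-0.002,0.01,0,1],
    [0,0,0,0,1],
    [0,0,0,0,1],
    [0,0,0,0,1],
    [0,0,0,0,1],
    [0,0,0,0,1]
  ]
}}

```text
t: 27.5
tool_pos: [0.4321, -0.1768, 0.1558]
tool_rot: [-0.01, -3.11, 0.001]
contact_force: [-0.6, -0.5, 0.0]
opening: 0.086
```

```bash
python3 - <<'E'
from h import *
o,p,w=wrist((.433,-.178),.070,None,None,"e1")
T=near(w,(.433,-.178),.04,.012,.02)
h=cv2.convexHull((T[:,:2]*1e3).astype(np.float32))[:,0]/1e3
print(len(T),fitc(h,.028,(.433,-.178)))
T=near(w,(.433,-.178),.04,.03,.058);print("side z range",len(T),T.mean(0),T.max(0),T.min(0))
T=near(w,(.433,-.178),.03,.06,.09);print("maxz",T[:,2].max())
E
```

```text
tcp [ 0.4321 -0.1768  0.1558] tilt [-3.140e-02 -8.000e-04 -9.995e-01] xax [-0.9995  0.0066  0.0314] F [-0.6 -0.5  0. ] q6 -2.1
top n 814 z 0.0698 mean [ 0.4302 -0.1793] circ [ 0.4309 -0.1792] r 0.0147
895 [ 0.43125261 -0.17921139]
side z range 185 [ 0.41709057 -0.17825521  0.0458433 ] [ 0.44635251 -0.1615659   0.05797833] [ 0.41328297 -0.19671234  0.03002634]
maxz 0.07304414690182859
```

View pics/e1.png

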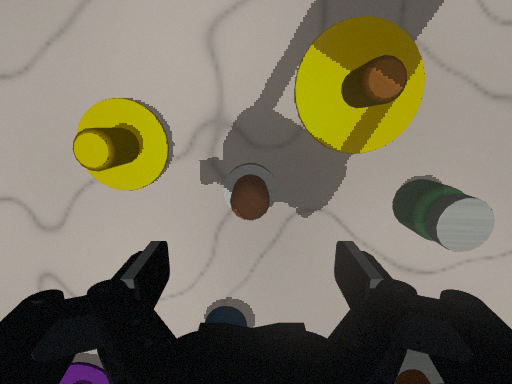

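Emit:
{"api": "apply_moves", "payload": {
  "deltas": [
    [-0.0015,-0.002,0.01,0,1],
    [-0.001,0,0.03,0,1],
    [0,0,0.035,0,1],
    [0,0,0.025,0,1],
    [0,0,0.015,0,1],
    [0,0,0.008,0,1],
    [0,0,0,0,0.8],
    [0,0,0,0,0.4]
  ]
}}

```text
t: 28.55
tool_pos: [0.4318, -0.1802, 0.0287]
tool_rot: [-0.011, -3.113, 0.004]
contact_force: [-0.1, -0.2, 0.4]
opening: 0.061
```

Emit:
{"api": "apply_moves", "payload": {
  "deltas": [
    [0,0.001,0,0,0.4],
    [0,0,0,0,0.2],
    [0,0,0,0,-1],
    [0,0,0,0,-1],
    [0,0,0,0,-1],
    [0,0,0,0,-1],
    [0,0,0,0,-1],
    [0,0,0,0,-1]
  ]
}}

```text
t: 29.55
tool_pos: [0.4335, -0.18, 0.0311]
tool_rot: [-0.011, -3.117, 0.008]
contact_force: [-0.3, 0.2, 0.5]
opening: 0.0335
```

Emit:
{"api": "apply_moves", "payload": {
  "deltas": [
    [0,0,-0.03,0,-1],
    [0,0,-0.05,0,-1],
    [0,0,-0.055,0,-1],
    [0,0,-0.055,0,-1],
    [-0.012,0.01,-0.045,0,-1],
    [-0.032,0.027,-0.015,0,-1],
    [-0.036,0.03,0,0,-1],
    [-0.036,0.03,0,0,-1]
  ]
}}

```text
t: 30.55
tool_pos: [0.5567, -0.0811, 0.2821]
tool_rot: [-0.021, -3.113, 0.003]
contact_force: [-0.5, -0.2, -0.9]
opening: 0.0342
```

Emit:
{"api": "apply_moves", "payload": {
  "deltas": [
    [-0.03,0.026,0,0,-1],
    [-0.028,0.024,0,0,-1],
    [-0.021,0.018,0,0,-1],
    [-0.012,0.01,0,0,-1],
    [-0.004,0.004,0,0,-1],
    [0,0,0,0,-1],
    [0,0,0,0,-1],
    [0,0,0,0,-1]
  ]
}}

```text
t: 31.55
tool_pos: [0.6546, 0.0031, 0.2748]
tool_rot: [-0.018, -3.106, 0.004]
contact_force: [-0.3, 0.6, -0.2]
opening: 0.034
```

```bash
cat > k.py <<'E'
from h import *
o=ctrl.get_obs()
z=o["tool_pos"][2]-.0311
c=o["tool_pos"][:2]
o,p,w=wrist(c,z+.070,None,None,"e%d"%int(o["t"]*10))
T=near(w,c,.04,z+.012,z+.021)
h=cv2.convexHull((T[:,:2]*1e3).astype(np.float32))[:,0]/1e3
h=h[(h[:,0]<c[0]-.005)]
print(len(T),len(h),fitc(h,.028,c))
T=near(w,(.657,.0055),.06,.150,.162)
if len(T)>50:
    h=cv2.convexHull((T[:,:2]*1e3).astype(np.float32))[:,0]/1e3
    h=h[np.hypot(h[:,0]-.657,h[:,1]-.0055)>.04]
    print("small plate",len(T),fitc(h,.046,(.657,.0055)))
p=ctrl.get_image("scene");cv2.imwrite("pics/e%ds.png"%int(o["t"]*10),cv2.resize(p["img"][60:260,150:370,::-1],None,fx=3,fy=3))
E
python3 k.py;ls -t pics|head -2
```

```text
tcp [0.6546 0.0031 0.2748] tilt [-0.036  -0.0023 -0.9994] xax [-0.9993  0.0117  0.0359] F [-0.3  0.6 -0.2] q6 -1.67
top n 4074 z 0.3133 mean [0.6507 0.0027] circ [0.647  0.0033] r 0.0278
2077 36 [0.65243568 0.00264181]
small plate 3062 [0.65755042 0.00517911]
e315s.png
e315.png
```

View pics/e315s.png

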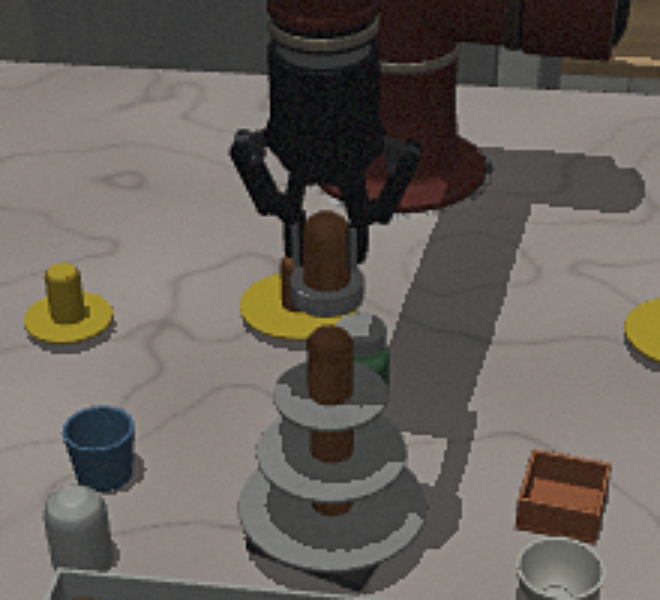

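View pics/e315.png

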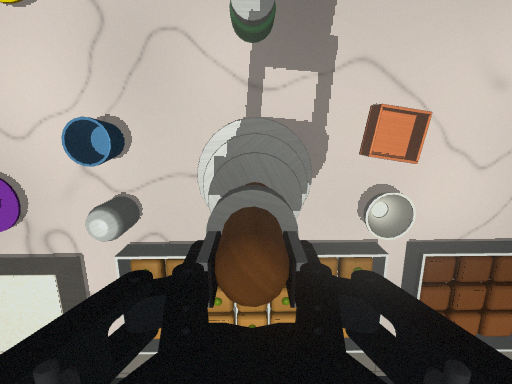

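Emit:
{"api": "apply_moves", "payload": {
  "deltas": [
    [-0.003,0.0015,0,0,-1],
    [-0.002,0.001,0,0,-1],
    [0,0,0.006,0,-1],
    [0,0,0.008,0,-1],
    [0,0,0.006,0,-1],
    [0,0,0.003,0,-1],
    [0,0,0,0,-1],
    [0,0,0,0,-1]
  ]
}}

```text
t: 32.65
tool_pos: [0.6587, 0.0056, 0.2494]
tool_rot: [-0.018, -3.105, 0.004]
contact_force: [0.9, -0.1, -0.2]
opening: 0.034
```

```bash
python3 k.py
```

```text
tcp [0.6587 0.0056 0.2494] tilt [-0.0369 -0.0022 -0.9993] xax [-0.9992  0.0118  0.0369] F [ 0.9 -0.1 -0.2] q6 -1.66
top n 4110 z 0.2878 mean [0.6548 0.0052] circ [0.6506 0.0058] r 0.0279
2068 33 [0.65654159 0.00517473]
small plate 3802 [0.65753508 0.00529515]
```

Aligned. Lower 18 mm.

Emit:
{"api": "apply_moves", "payload": {
  "deltas": [
    [-0.0005,0,0.003,0,-1],
    [0,0,0.005,0,-1],
    [0,0,0.004,0,-1],
    [0,0,0.003,0,-1],
    [0,0,0.002,0,-1],
    [0,0,0.001,0,-1],
    [0,0,0,0,-1],
    [0,0,0,0,-1]
  ]
}}

```text
t: 33.75
tool_pos: [0.659, 0.0055, 0.2312]
tool_rot: [-0.018, -3.106, 0.004]
contact_force: [-0.3, -0.1, -1.2]
opening: 0.0339
```

```bash
python3 k.py
```

```text
tcp [0.659  0.0055 0.2312] tilt [-0.0351 -0.0024 -0.9994] xax [-0.9993  0.0118  0.035 ] F [-0.3 -0.1 -1.2] q6 -1.66
top n 4080 z 0.2697 mean [0.6551 0.0051] circ [0.6511 0.0058] r 0.0278
2064 34 [0.65692129 0.00511778]
small plate 4250 [0.6574419 0.0052785]
```

Emit:
{"api": "apply_moves", "payload": {
  "deltas": [
    [0,0,0.0015,0,-1],
    [0,0,0,0,-1],
    [0,0,0,0,-1],
    [0,0,0,0,0.3],
    [0,0,0,0,1],
    [0,0,0,0,1],
    [0,0,0,0,1],
    [0,0,0,0,1]
  ]
}}

```text
t: 34.85
tool_pos: [0.6592, 0.0054, 0.2302]
tool_rot: [-0.018, -3.107, 0.004]
contact_force: [0.7, -0.6, -1.1]
opening: 0.0852
```

Emit:
{"api": "apply_moves", "payload": {
  "deltas": [
    [0,0,-0.02,0,1],
    [0,0,-0.04,0,1],
    [0,0,-0.04,0,1],
    [0.02,0,-0.03,0,1],
    [0.05,0,0,0,1],
    [0.05,0,0,0,1],
    [0.05,0,0,0,1],
    [0.02,0,0,0,1]
  ]
}}

```text
t: 35.85
tool_pos: [0.4707, 0.0079, 0.3835]
tool_rot: [-0.018, -3.121, 0.007]
contact_force: [0.5, -0.8, -0.2]
opening: 0.0853
```

```bash
python3 - <<'E'
from h import *
print(ctrl.get_obs()["tool_pos"],ctrl.get_obs()["contact_force"])
p=ctrl.get_image("scene");w=cloud(p);cv2.imwrite("pics/f1.png",cv2.resize(p["img"],None,fx=1.5,fy=1.5)[:,:,::-1])
q=ctrl.get_image("top");wt=cloud(q);cv2.imwrite("pics/f2.png",q["img"][:,:,::-1])
for n,W in (("scene",w),("top",wt)):
    T=near(W,(.66,.005),.03,.2,.35)
    print(n,"knob",len(T),T[:,2].max() if len(T) else 0)
    for z in (.037,.097,.157):
        T=near(W,(.658,.005),.09,z-.005,z+.004);print(n,z,len(T),np.median(T[:,2]) if len(T) else 0)
    T=near(W,(.66,.005),.03,.262,.29);print("top ctr",T[:,:2].mean(0))
E
```

```text
[0.47066873 0.00787111 0.38350636] [ 0.48242866 -0.79819655 -0.24056109]
scene knob 619 0.2725398889281089
scene 0.037 1375 0.03637760649081989
scene 0.097 971 0.09650486174684048
scene 0.157 542 0.15629652978744413
top ctr [0.66471106 0.00591566]
top knob 446 0.2738005153371138
top 0.037 730 0.036397489580836995
top 0.097 619 0.09642614676655992
top 0.157 551 0.15631552432584828
top ctr [0.65731039 0.00642968]
```

View pics/f1.png

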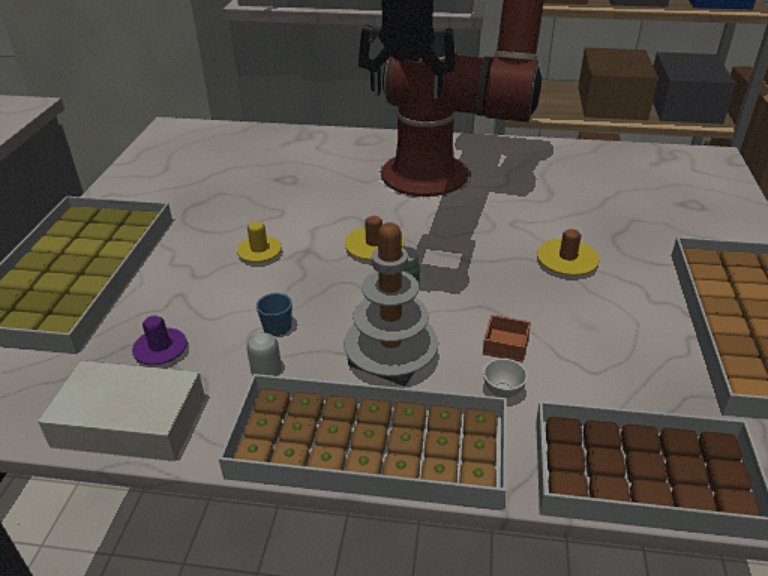

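View pics/f2.png

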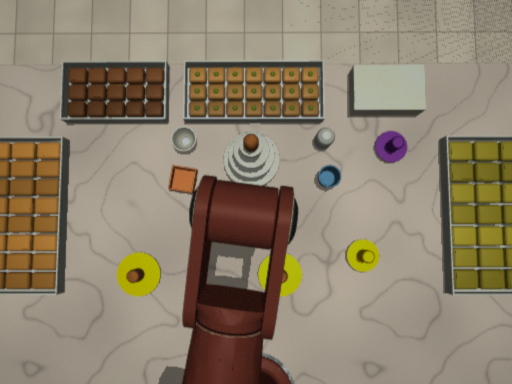

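```bash
python3 - <<'E'
from station import ctrl
print(ctrl.finish_job())
E
```

```text
the job is handed in; nothing more can be done
None
```

The stand is assembled on its foot in the order asked: large, medium, small, then knob. Each piece was lowered over the column below it and released. The arm then backed off to about 0.19 m away, and I handed the job in at about 36 s of the 125 s allowed.

**Seating:** The final pictures put the three plate tops at about 36.4, 96.5 and 156.3 mm (37, 97 and 157 mm if fully home). The knob top reads 272.5–273.8 mm against 272 mm. These are within the cameras' 2 mm calibration.

**Stand and bystanders:** In the final scene picture the stand looks upright. By eye, the bowl, shaker, cup and tin are where they were, and so are the yellow and purple look-alikes. The jar was mostly hidden in the last pictures, behind the stand in one and under the arm in the other. The arm never went near it.

**Disagreements:** The scene camera puts things about 4–7 mm farther in x than the top and wrist cameras; I used the other two. The tool tilted up to about 2° during the moves. After each tier was released, the wrist camera read its plate height as correct.

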